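# Lay the stood-up block along the sawing board's fence

### The arm

A 7-joint arm with a two-finger parallel gripper is mounted at the origin on a cart in front of the work surface, level with it; the furniture and walls round the work are solid. World frame = base frame: x ahead of the robot, y to its left, z up, the work surface at z = 0. Lengths are in m, angles in rad, forces in N, time in s.
With the tool pointing down it reaches from about 0.35 to 0.9 m from the base axis. Payload 8.1 kg.
Tool frame: the origin (TCP) lies between the finger pads; the fingertips stand 17 mm ahead of it and the grasp point (between the pads) lies 2 mm behind it; z points along the fingers, y is the direction in which the jaws open and shut (so a half turn about z gives the same grasp; the last joint's range is limited). The gripper opens to 92 mm and grips with 3 to 60 N. Pads are 19 mm wide; open, the fingers measure 130 mm over their backs; the gripper's body (75 mm by 190 mm) begins 47 mm behind the grasp point.
Start: joints at [1.111, 0.434, 0.025, 1.573, -0.012, 1.134, -0.075], TCP at [0.218, -0.586, 0.223] pointing down, gripper open.
Joint ranges: [-2.62, 2.62], [-0.44, 2.09], [-1.27, 1.32], [0.08, 2.57], [-1.32, 4.46], [0.12, 2], [-2.74, 2.74]. Speed limits (rad/s): [2.22, 2.22, 3.01, 3.01, 3.14, 3.14, 3.14].

### API

Orientations are given as a rotation vector (axis times angle).
In Python, from cell import arm gives the robot as it stands. The module is installed in compiled form; this text tells all that it offers.
- The arm moves only by the shell command python3 -m crank 'ROWS' [FORCE]. ROWS is JSON, a list of rows, each a list of 5 numbers: the opening, from 0 (shut) to 1 (fully open), then the shift along the world's x, y, z normalised to -1 to 1, where 1 is 40 cm, then the turn about the world's z normalised to -1 to 1, where 1 is 60 degrees. In form: [[fingers, tx, ty, tz, twist], ...]. A call has exactly 8 rows; each row shifts and turns the commanded pose from where the row before left it; what a row does not reach is not made up. A row lasts 1/12 s, in which the tool goes at most 41.7 mm and 7.16 degrees, less where a joint would pass 70% of its speed; a pose out of reach is approached as far as the arm can. A call with a number of a shift or a turn outside -1 to 1 is refused whole. A call with a gripper value outside its range is refused whole. The fingers move at their own pace and stop on an object; FORCE is the grip in N (left out, the last holds). Time passes only in rows, so rows that do not move let the fingers close, or fill a call up. It gives the time, the measured TCP pose, the force and the opening at its end, in the units of the state.
- arm.observe(): the state, without advancing time (a new reading comes with each control period).
- arm.get_image(name): name is "scene" or "top" or "wrist"; returns the picture (384x512x3 uint8, red, green, blue); there is no depth.
- arm.get_calibration(name): a dict with "intrinsics" (3x3 intrinsics, pixels), "extrinsics" (4x4, takes a point from camera to world coordinates). Camera axes: x right, y down, z forward; pixel columns grow to the right and rows downward; lengths in m; the calibration is good to about 2 mm. A picture is of the moment at which its call begins: read the wrist's pose just before it. get_calibration takes no time and is no camera call; for the wrist camera it gives the pose at the moment of the call.
- arm.sign_off(): hands the job in, once; it reports no verdict.
The state is a dict: "clock": time; "joints": joint angles; "dq": joint speeds; "joint_efforts": joint torques, N m; "position": TCP position; "ee_rot": TCP orientation; "force": force on the tool from outside, world axes, zero at the start; "ft_torque": the same for the moment, N m; "width": opening from 0.0 (shut) to 1.0 (fully open).
Only numpy, scipy, OpenCV 4.12 (cv2) and the standard library are available. Lean on these libraries where they do the work, as an engineer would, in place of code of your own. Each camera call takes 0.05 s, during which the arm holds its last target.

### The job

The wooden block stands on end on the small sawing board. Without picking it up, push it over with the fingers, toward an end of the board where there is room, and push it snugly up against the fence, so that it lies flat and lengthwise along the fence, wholly on the board, ready to be sawn. Leave the other things on the bench where they are.

Things in the scene. Friction and masses are not known exactly. Their poses are not given: they have to be found in the camera images.
- saw_board: Sawing board screwed to the bench: plywood bed 140 (its x) x 260 (its y) x 14 mm with a wooden fence strip, 25 mm wide, 22 mm high, along its whole far (+x) edge. Origin: centre of the underside. x points from the open front edge to the fence, y along the fence, z up. Bed's upper face at z = 14 mm, fence top at z = 36 mm. Fixed, but lies elsewhere and turned a little each time.
- block: Plain wooden block, 45 x 90 x 40 mm (own x, y, z), loose, 0.1 to 0.15 kg. Starts stood on end on the bed, own y vertical, 90 mm high, the 45 mm side across the board, the 40 mm side (own z) along the fence, turned up to 0.2 rad from square. Origin: centre of a 45 x 90 mm side face, own z pointing into the block. Place along the board varies.
- fence_face (a point): Middle of the fence's working face, which looks to the board's -x; 45 mm from the board's origin along its x, 25 mm above the bench. Axes as the board's.
- block_mid (a point): The centre of the block (45 mm above the bed while it stands, 20 mm when it lies). Pushed along the fence near its top, the block tips over its lower edge, balances at about 24 degrees and then falls flat by itself; pushed low down it slides.
- block_foot (a point): Centre of the block's end face that is underneath at the start.
- block_top (a point): Centre of the block's end face that is on top at the start.
- jar: Amber jar with black cap, 56 mm across, 78 mm high, loose, stands past one end of the sawing board (centre 185 to 210 mm from the board's middle); leave alone. Origin at the centre of its underside, z up.
- spool: Spool of copper wire, 48 mm across, 30 mm high, loose, stands past the other end of the board (centre 185 to 210 mm from the board's middle); leave alone. Origin at the centre of its underside, z up.
- rubber: Grey rubber block, 24 x 52 x 13 mm, loose, on the bench to the right; leave alone. Origin at the centre of its underside.
- tin: Flat round tin, 65 mm across, 24 mm high, loose, on the bench to the left; leave alone. Origin at the centre of its underside.
- tube: Copper tube offcut, 22 mm thick, 150 mm long, loose, on the bench to the left; leave alone. Origin at the centre of its underside.
- loupe: Black eye loupe, a tapered tube 33 mm across and 31 mm high, loose, on the bench to the right; leave alone. Origin at the centre of its underside.

How it is judged:
By the outcome, as a careful person would: the job done as asked, in the order asked, and still so for the second after the job is handed in, with the robot touching nothing.
It also fails if it takes over 40 s, if anything falls off the work surface, if the arm or the gripper's body presses on something with over 40 N, if the wrist force passes 120 N, or if a joint passes its speed limit or range.

## Working session

There is one attempt and no reset: what is moved stays moved. The work goes in short steps, Python scripts to look and compute and a shell command to move; the robot and the scene stay as the last step left them, time stands still between calls to the robot, and variables do not carry over. Pictures are saved under pics/ and viewed, and the job is handed in when it is done.

```bash
mkdir -p pics; python3 - <<'E'
from cell import arm
import cv2
for n in("top","scene"):
    im=arm.get_image(n); cv2.imwrite(f"pics/{n}0.png",im[...,::-1])
    c=arm.get_calibration(n); print(n,c["intrinsics"],c["extrinsics"])
s=arm.observe(); print(s["clock"],s["position"],s["ee_rot"],s["width"],s["force"])
E
```

```text
top [[347.27959244   0.         257.78237858]
 [  0.         347.27959244 189.3323919 ]
 [  0.           0.           1.        ]] [[-0.01346004 -0.98899681  0.14732327  0.31643474]
 [-0.99947482  0.01765082  0.02717585 -0.05185682]
 [-0.0294772  -0.14688011 -0.98871499  1.33525259]
 [ 0.          0.          0.          1.        ]]
scene [[451.054574     0.         249.33504694]
 [  0.         451.054574   195.71832471]
 [  0.           0.           1.        ]] [[ 9.99407655e-01  9.97264966e-04  3.43997726e-02  4.55013629e-01]
 [-2.99845840e-02 -4.65338648e-01  8.84624704e-01 -1.26946595e+00]
 [ 1.68897489e-02 -8.85132164e-01 -4.65033104e-01  7.46089562e-01]
 [ 0.00000000e+00  0.00000000e+00  0.00000000e+00  1.00000000e+00]]
0.1 [ 0.21808022 -0.58522511  0.22212982] [-3.09041880e+00 -5.57089721e-01  5.76552516e-04] 0.9960064372169389 [-0.27538875 -0.45986703  0.35287795]
```

View pics/top0.png

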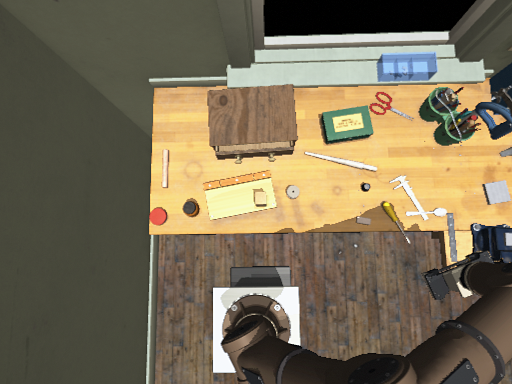

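View pics/scene0.png

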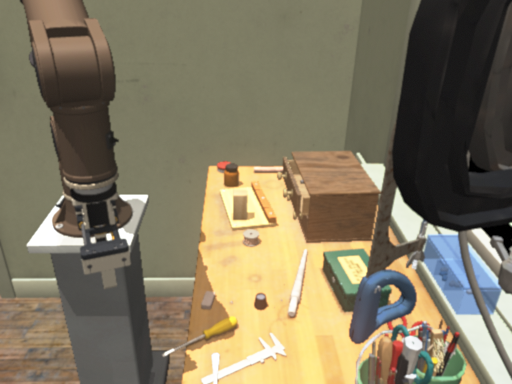

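The top view shows the board near (240,195), with the fence on its far side, the block at (260,198), the jar at (190,207) and the spool at (293,191). I'll zoom in on it.

```bash
python3 - <<'E'
import cv2
a=cv2.imread("pics/top0.png")[160:230,170:310]; cv2.imwrite("pics/topz.png",cv2.resize(a,None,fx=5.7,fy=5.7,interpolation=cv2.INTER_CUBIC))
a=cv2.imread("pics/scene0.png")[155:255,205:300]; cv2.imwrite("pics/scz.png",cv2.resize(a,None,fx=5.7,fy=5.7,interpolation=cv2.INTER_CUBIC))
E
```

```text
(no output)
```

View pics/topz.png

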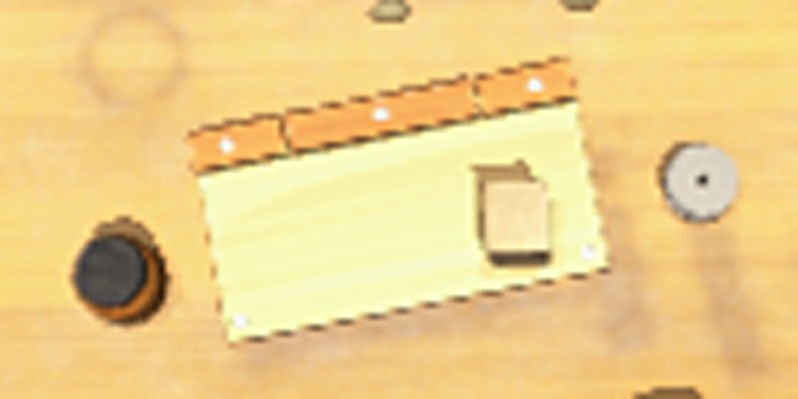

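View pics/scz.png

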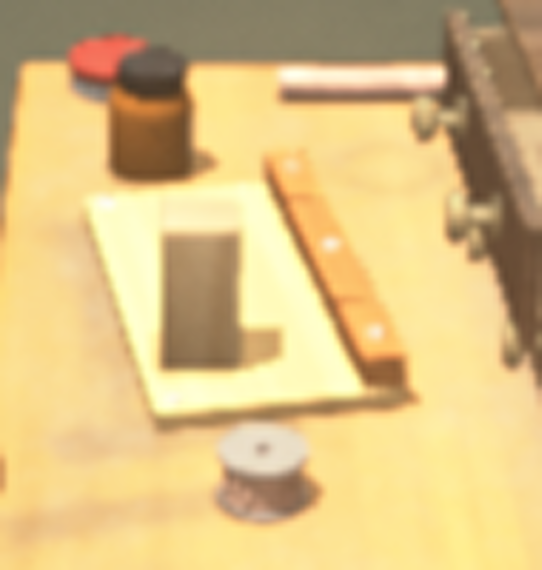

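```bash
cat > h.py <<'E'
import numpy as np,cv2
from cell import arm
def ray(n,px,z,c=None):
    c=c or arm.get_calibration(n); K=c["intrinsics"];E=np.array(c["extrinsics"])
    d=E[:3,:3]@np.linalg.solve(K,np.r_[px,1.]); o=E[:3,3]
    return o+d*(z-o[2])/d[2]
def proj(n,P,c=None):
    c=c or arm.get_calibration(n); K=c["intrinsics"];E=np.array(c["extrinsics"])
    q=K@(E[:3,:3].T@(np.asarray(P,float)-E[:3,3])); return q[:2]/q[2]
E
python3 - <<'E'
from h import *
u=lambda x,y:np.array([(x+.5)/5.7-.5+170,(y+.5)/5.7-.5+160])
s=lambda x,y:np.array([(x+.5)/5.7-.5+205,(y+.5)/5.7-.5+155])
np.set_printoptions(precision=4,suppress=True)
for nm,p,z in [("FL",(229,342),.014),("FR",(608,270),.014),("fenceoutL",(187,134),.036),("fenceoutR",(570,58),.036),("faceL",(200,174),.036),("faceR",(578,101),.036),
 ("b",(483,182),.104),("b",(545,180),.104),("b",(549,252),.104),("b",(488,254),.104),("jar",(112,271),.078),("spool",(700,181),.03)]:
    print(nm,ray("top",u(*p),z))
for nm,p,z in [("FL",(87,200),.014),("FR",(158,418),.014),("fenL",(268,157),.036),("fenRout",(405,353),.036),("fenRin",(362,362),.036),("bfoot",(163,366),.014),("bfoot",(238,366),.014),("btop",(161,230),.104),("btop",(240,234),.104),("spooltop",(262,450),.03)]:
    print("S",nm,ray("scene",s(*p),z))
E
```

```text
FL [0.3999 0.1692 0.014 ]
FR [ 0.4441 -0.0851  0.014 ]
fenceoutL [0.5378 0.1947 0.036 ]
fenceoutR [ 0.5846 -0.0622  0.036 ]
faceL [0.5106 0.1858 0.036 ]
faceR [ 0.5553 -0.067   0.036 ]
b [ 0.4922 -0.0055  0.104 ]
b [ 0.4928 -0.0445  0.104 ]
b [ 0.4473 -0.0462  0.104 ]
b [ 0.4467 -0.0081  0.104 ]
jar [0.4425 0.2342 0.078 ]
spool [ 0.5009 -0.147   0.03  ]
S FL [0.4051 0.1693 0.014 ]
S FR [ 0.4505 -0.0893  0.014 ]
S fenL [0.5188 0.1862 0.036 ]
S fenRout [ 0.5854 -0.0579  0.036 ]
S fenRin [ 0.5612 -0.0675  0.036 ]
S bfoot [ 0.4531 -0.0345  0.014 ]
S bfoot [ 0.4949 -0.0346  0.014 ]
S btop [ 0.452 -0.043  0.104]
S btop [ 0.4944 -0.0475  0.104 ]
S spooltop [ 0.5044 -0.1465  0.03  ]
```

```bash
python3 -m crank '[[0,0.04,0.08,0,-0.03],[0,0.04,0.08,0,-0.03],[0,0.04,0.08,0,-0.03],[0,0.04,0.08,0,-0.03],[0,0.04,0.08,0,-0.03],[0,0.04,0.08,0,-0.02],[0,0.04,0.08,0,0],[0,0.04,0.08,0,0]]' 20
```

```text
clock: 0.77
position: [0.3465, -0.3279, 0.2227]
ee_rot: [-3.129, -0.28, 0.001]
force: [0.3, -1.0, 0.0]
width: 0.47
```

```bash
python3 -m crank '[[0,0.04,0.065,-0.02,0],[0,0.04,0.065,-0.02,0],[0,0.04,0.065,-0.02,0],[0,0.04,0.065,-0.02,0],[0,0.04,0.065,-0.02,0],[0,0.04,0.065,-0.02,0],[0,0.04,0.065,-0.02,0],[0,0.02,0.03,-0.02,0]]' 
python3 - <<'E'
from h import *
s=arm.observe();print(s["position"],s["width"],s["force"])
c=arm.get_calibration("wrist");np.save("wc.npy",c,allow_pickle=True)
cv2.imwrite("pics/w1.png",arm.get_image("wrist")[...,::-1])
cv2.imwrite("pics/s1.png",cv2.resize(arm.get_image("scene")[130:270,180:330,::-1],None,fx=4,fy=4))
E
```

```text
clock: 1.43
position: [0.4679, -0.1317, 0.1584]
ee_rot: [-3.127, -0.286, -0.001]
force: [-0.2, 0.5, 0.5]
width: 0.002
[ 0.46791856 -0.13170166  0.15843805] 0.0018497224294160486 [-0.19761766  0.49051652  0.45435055]
```

View pics/w1.png

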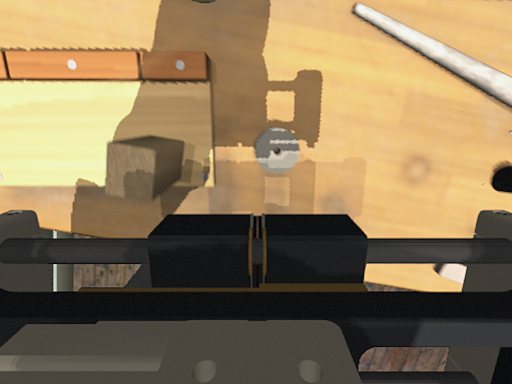

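View pics/s1.png

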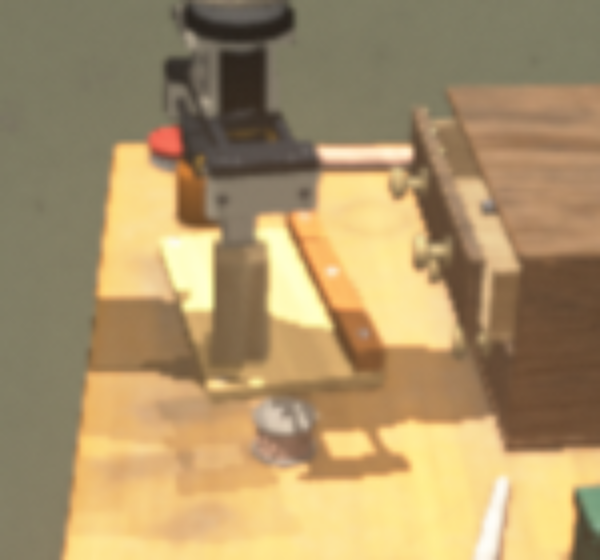

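The wrist view shows the block at about (145,165), the fence's right end at (207,52)–(207,80) and the spool at (277,150). I'll zoom in to refine these positions.

```bash
python3 - <<'E'
import cv2
a=cv2.imread("pics/w1.png")[35:215,0:230]; cv2.imwrite("pics/w1z.png",cv2.resize(a,None,fx=3.3,fy=3.3,interpolation=cv2.INTER_CUBIC))
E
```

```text
(no output)
```

View pics/w1z.png

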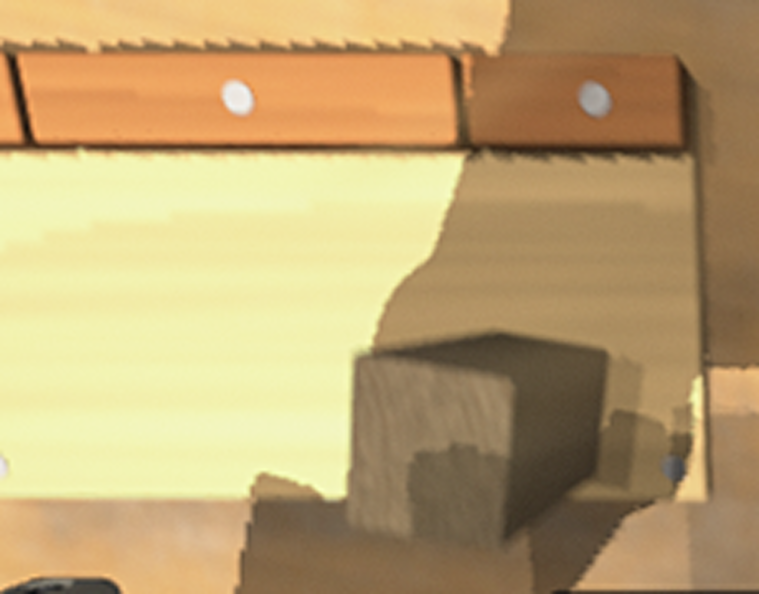

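```bash
python3 - <<'E'
from h import *
np.set_printoptions(precision=4,suppress=True)
c=np.load("wc.npy",allow_pickle=True).item()
f=lambda x,y:((x+.5)/3.3-.5,(y+.5)/3.3-.5+35)
a=ray("wrist",f(25,146),.036,c);b=ray("wrist",f(684,148),.036,c)
print("fence top inner",a,b,"yaw",np.arctan2(-(a-b)[0],(a-b)[1]))
print("fenceout R",ray("wrist",f(680,55),.036,c),"FR",ray("wrist",f(707,499),.014,c),"bedR at face",ray("wrist",f(692,152),.014,c))
B=[ray("wrist",f(*p),.104,c) for p in [(356,354),(514,376),(502,545),(349,530)]]
for p in B: print(p)
print("mid",np.mean(B,0),"foot -y",ray("wrist",f(606,350),.014,c))
E
```

```text
fence top inner [0.5258 0.1305 0.036 ] [ 0.5609 -0.0627  0.036 ] yaw 0.1794298098493801
fenceout R [ 0.5857 -0.0581  0.036 ] FR [ 0.4495 -0.0821  0.014 ] bedR at face [ 0.5622 -0.0611  0.014 ]
[ 0.4944 -0.0049  0.104 ]
[ 0.496  -0.0427  0.104 ]
[ 0.4529 -0.0435  0.104 ]
[ 0.4498 -0.0052  0.104 ]
mid [ 0.4733 -0.0241  0.104 ] foot -y [ 0.4948 -0.0411  0.014 ]
```

```bash
python3 -m crank '[[0,0.01,0.0,-0.04,0],[0,0.002,0.0,-0.04,0],[0,0,0.02,-0.04,0],[0,0,0.04,-0.003,0],[0,0,0.04,0,0],[0,0,0.02,0,0],[0,0,0.01,0,0],[0,0,0,0,0]]' 
python3 -m crank '[[0,0,0.015,0,0],[0,0,0.015,0,0],[0,0,0.015,0,0],[0,0,0.01,0,0],[0,0,0.01,0,0],[0,0,0.01,0,0],[0,0,0.01,0,0],[0,0,0,0,0]]'
python3 - <<'E'
from h import *
c=arm.get_calibration("wrist");np.save("wc.npy",c,allow_pickle=True)
cv2.imwrite("pics/w2.png",arm.get_image("wrist")[...,::-1])
cv2.imwrite("pics/s2.png",cv2.resize(arm.get_image("scene")[130:270,180:330,::-1],None,fx=4,fy=4))
E
```

```text
clock: 2.2
position: [0.4711, -0.0836, 0.1099]
ee_rot: [3.129, 0.281, 0.001]
force: [0.3, 0.2, 0.2]
width: 0.005
clock: 2.87
position: [0.4711, -0.0487, 0.1096]
ee_rot: [-3.129, -0.282, -0.0]
force: [0.0, 0.4, 0.5]
width: 0.003
```

View pics/w2.png

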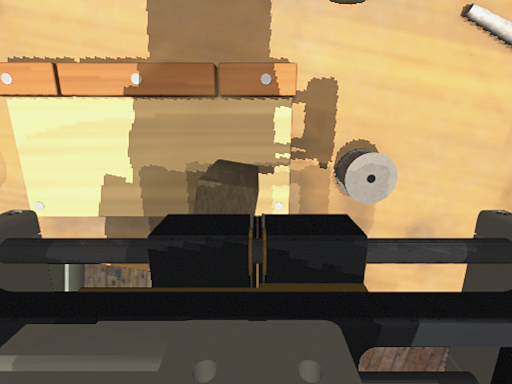

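View pics/s2.png

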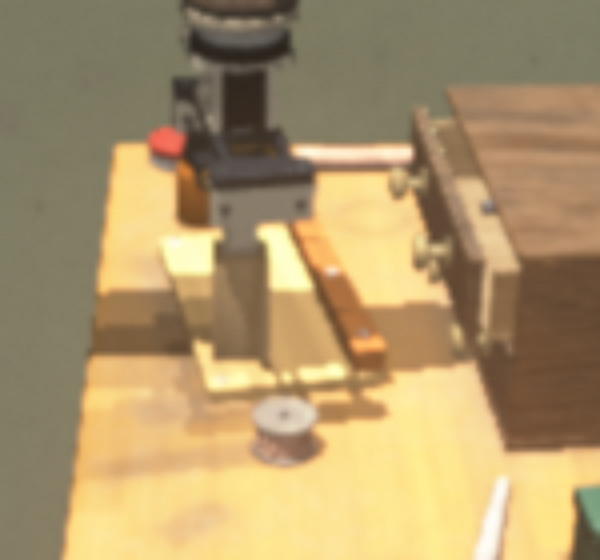

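The finger is now about at the block at (230,185) in the wrist view. The force reading is still near zero, so I'll keep pushing.

```bash
python3 -m crank '[[0,0,0.01,0,0],[0,0,0.01,0,0],[0,0,0.01,0,0],[0,0,0.01,0,0],[0,0,0.01,0,0],[0,0,0,0,0],[0,0,0,0,0],[0,0,0,0,0]]'
python3 - <<'E'
from h import *
cv2.imwrite("pics/w3.png",arm.get_image("wrist")[...,::-1])
cv2.imwrite("pics/s3.png",cv2.resize(arm.get_image("scene")[130:270,180:330,::-1],None,fx=4,fy=4))
E
```

```text
clock: 3.63
position: [0.4711, -0.0297, 0.1096]
ee_rot: [3.129, 0.28, -0.0]
force: [-0.3, -1.0, 0.4]
width: 0.009
```

View pics/w3.png

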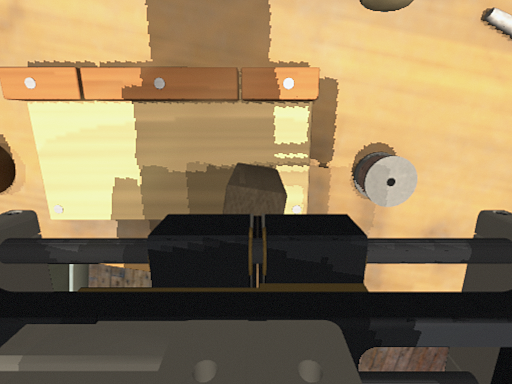

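View pics/s3.png

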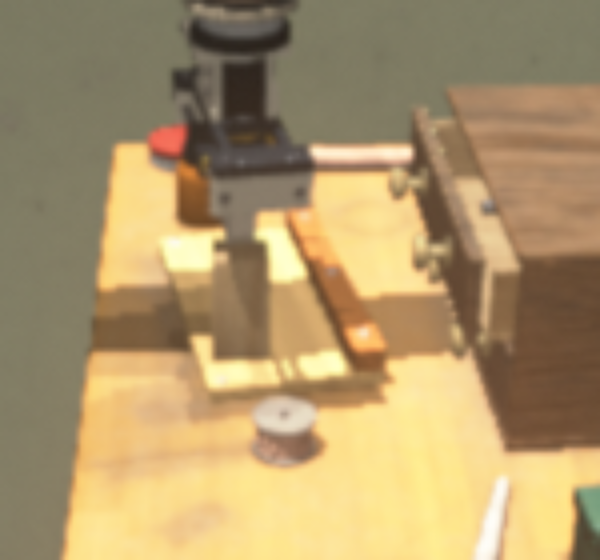

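```bash
python3 - <<'E'
import cv2,numpy as np
a=cv2.imread("pics/w3.png")[90:290,140:380]; a=cv2.resize(a,None,fx=3,fy=3,interpolation=cv2.INTER_CUBIC); cv2.imwrite("pics/w3z.png",np.clip(a*1.6,0,255))
from h import *
im=arm.get_image("top")[160:230,170:310,::-1]
cv2.imwrite("pics/t3.png",np.clip(1.3*cv2.resize(im,None,fx=5.7,fy=5.7,interpolation=cv2.INTER_CUBIC),0,255))
i=[cv2.imread(f"pics/s{k}.png")[200:400,180:320] for k in(1,2,3)]
cv2.imwrite("pics/scmp.png",np.clip(1.5*cv2.resize(np.hstack(i),None,fx=1.9,fy=1.9),0,255))
E
```

```text
[ WARN:0@0.067] global loadsave.cpp:1063 imwrite_ Unsupported depth image for selected encoder is fallbacked to CV_8U.
```

View pics/w3z.png

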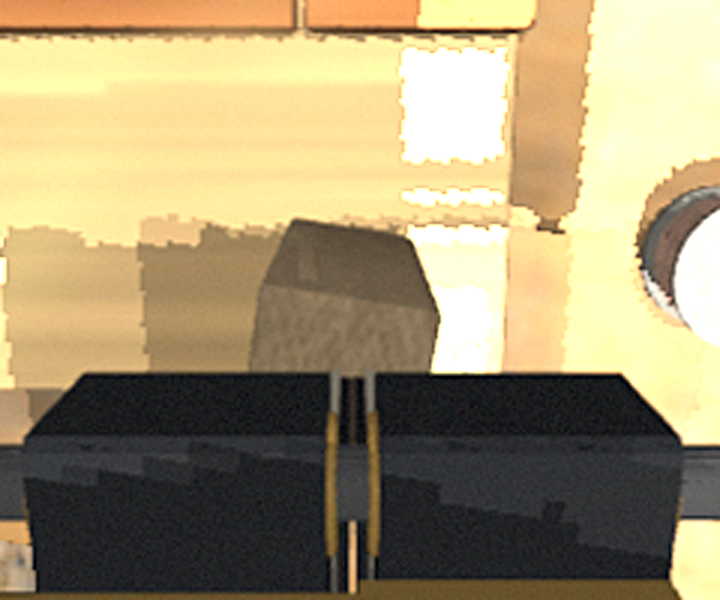

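View pics/t3.png

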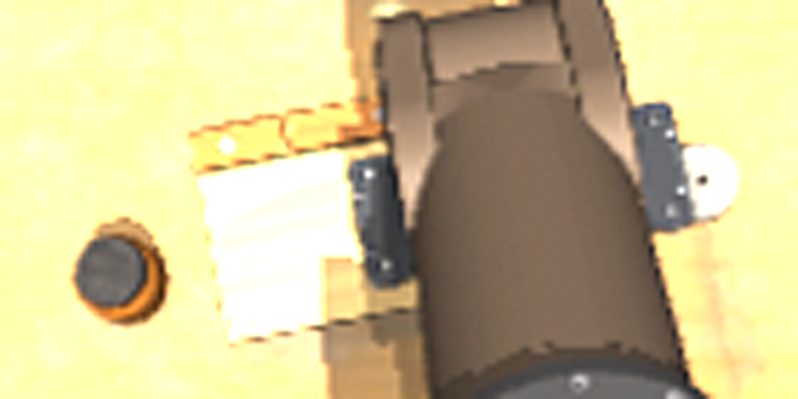

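View pics/scmp.png

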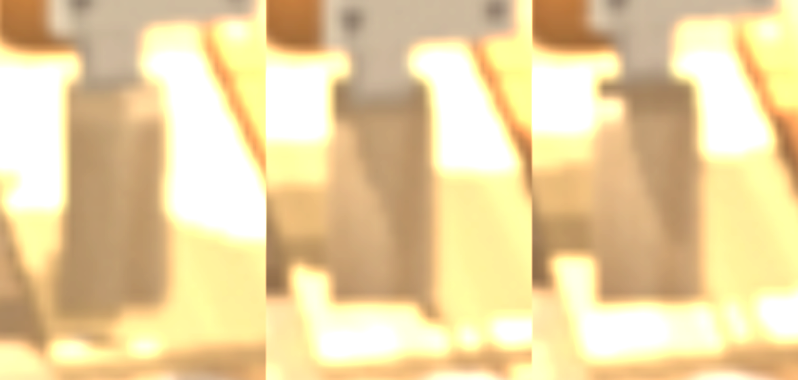

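```bash
python3 - <<'E'
from h import *
np.set_printoptions(precision=4,suppress=True)
c=arm.get_calibration("wrist"); print(c["extrinsics"])
f=lambda x,y:((x+.5)/3-.5+140,(y+.5)/3-.5+90)
for p in [(290,220),(408,238)]: print("foot",ray("wrist",f(*p),.014,c))
for p in [(260,285),(440,312)]:
  for z in (.104,.09,.11): print("top",z,ray("wrist",f(*p),z,c))
for y in(-.0195,.0195):
  for z in (.0926,.11,.15): 
    print("finger proj",y,z,proj("wrist",np.array([.4711,-.0297,z])+y*np.array([-.176,.984,0])+.0095*np.array([.984,.176,0]),c))
print("fence R top in",ray("wrist",(318,100),.036,c))
E
```

```text
[[ 0.1775 -0.952  -0.2492  0.5372]
 [-0.9841 -0.1721 -0.0437 -0.0167]
 [-0.0013  0.253  -0.9675  0.272 ]
 [ 0.      0.      0.      1.    ]]
foot [ 0.4924 -0.0043  0.014 ]
foot [ 0.4934 -0.0425  0.014 ]
top 0.104 [ 0.4932 -0.0046  0.104 ]
top 0.09 [ 0.4895 -0.0035  0.09  ]
top 0.11 [ 0.4947 -0.005   0.11  ]
top 0.104 [ 0.4941 -0.0434  0.104 ]
top 0.09 [ 0.4905 -0.0456  0.09  ]
top 0.11 [ 0.4957 -0.0424  0.11  ]
finger proj -0.0195 0.0926 [287.0486 204.2   ]
finger proj -0.0195 0.11 [289.9605 212.6925]
finger proj -0.0195 0.15 [299.4577 240.3901]
finger proj 0.0195 0.0926 [230.7829 204.099 ]
finger proj 0.0195 0.11 [228.1668 212.5798]
finger proj 0.0195 0.15 [219.6354 240.2374]
fence R top in [ 0.5601 -0.0635  0.036 ]
```

```bash
python3 - <<'E'
from h import *
np.set_printoptions(precision=1,suppress=True)
im=arm.get_image("scene")[...,::-1]
s=arm.observe();p=s["position"];print(p)
a=cv2.resize(im[140:230,200:300],None,fx=6,fy=6,interpolation=cv2.INTER_CUBIC)
for z in (.0926,.1096,.146):
    for dy in(-.0195,0):
        for dx in (-.0095,.0095):
            q=proj("scene",np.array([p[0],p[1],z])+dy*np.array([-.176,.984,0])+dx*np.array([.984,.176,0])); 
            cv2.circle(a,tuple(int(v) for v in (q-[200,140]+.5)*6),3,(0,0,255) if dy else (255,0,0),-1)
for x,y in [(.4948,-.0435),(.452,-.0435)]:
    q=proj("scene",[x,y,.104]);cv2.circle(a,tuple(int(v) for v in (q-[200,140]+.5)*6),3,(0,255,0),-1)
cv2.imwrite("pics/s4.png",a)
E
```

```text
[ 0.5 -0.   0.1]
```

View pics/s4.png

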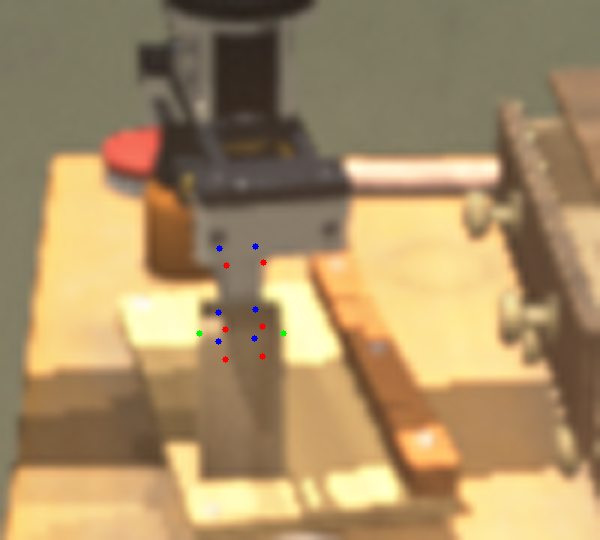

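The block hasn't moved: its foot and top rays are unchanged. The scene view shows the fingertips ending just above its top, so they reach less far than I assumed. I'll back off, go lower and check.

```bash
python3 -m crank '[[0,0,-0.05,0,0],[0,0,-0.05,0,0],[0,0,-0.05,0,0],[0,0,-0.01,-0.02,0],[0,0,0,-0.02,0],[0,0,0,-0.01,0],[0,0,0,0,0],[0,0,0,0,0]]'
python3 - <<'E'
from h import *
im=arm.get_image("scene")[...,::-1]
s=arm.observe();p=s["position"];print(p,s["joints"])
a=cv2.resize(im[140:230,200:300],None,fx=6,fy=6,interpolation=cv2.INTER_CUBIC)
for z in (p[2]-.017,p[2]):
    for dy in(-.0195,0):
        for dx in (-.0095,.0095):
            q=proj("scene",np.array([p[0],p[1],z])+dy*np.array([-.176,.984,0])+dx*np.array([.984,.176,0])); 
            cv2.circle(a,tuple(int(v) for v in (q-[200,140]+.5)*6),3,(0,0,255) if dy else (255,0,0),1)
cv2.imwrite("pics/s5.png",a)
cv2.imwrite("pics/w5.png",np.clip(1.4*arm.get_image("wrist")[...,::-1].astype(float),0,255).astype(np.uint8))
E
```

```text
clock: 4.5
position: [0.4708, -0.0924, 0.0892]
ee_rot: [-3.128, -0.283, 0.002]
force: [-0.5, -0.9, -0.2]
width: 0.003
[ 0.47110648 -0.092569    0.08953587] [ 0.24531918  0.38306508 -0.2065747   2.05874691  0.11714618  0.71095162
 -1.42612146]
```

View pics/s5.png

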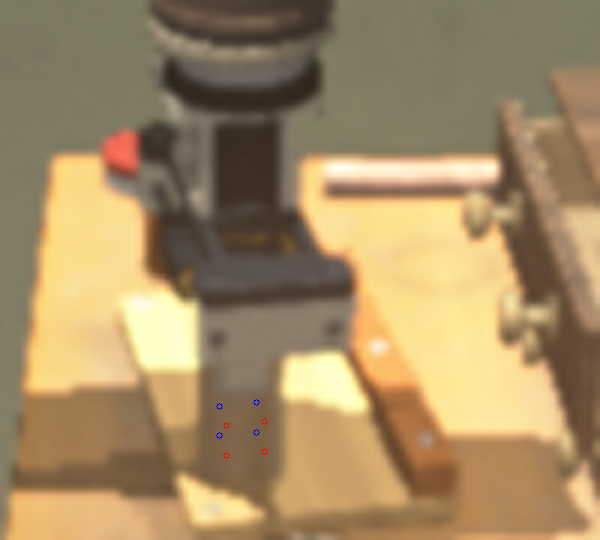

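View pics/w5.png

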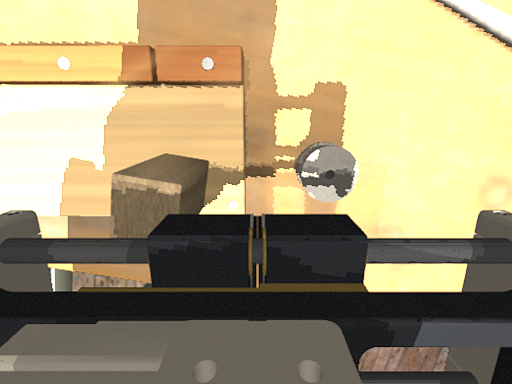

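```bash
python3 - <<'E'
from h import *
im=arm.get_image("scene")[...,::-1]
a=cv2.resize(im[180:225,222:262],None,fx=13,fy=13,interpolation=cv2.INTER_CUBIC).astype(float)
a=np.clip((a-40)*1.8,0,255).astype(np.uint8)
cv2.imwrite("pics/s6.png",a)
E
```

```text
(no output)
```

View pics/s6.png

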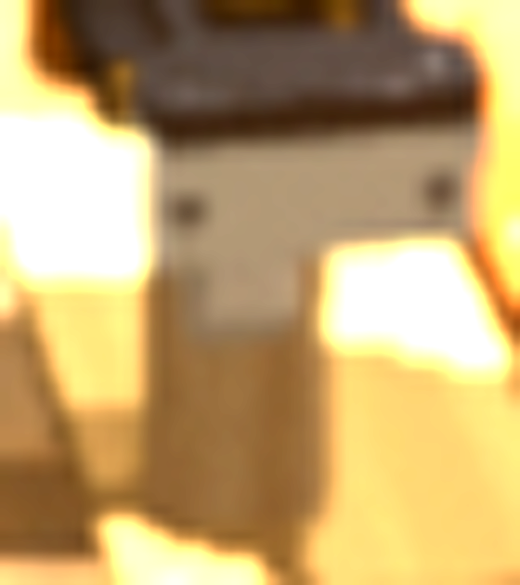

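```bash
python3 - <<'E'
from h import *
p=arm.observe()["position"]
for nm,off,z in [("body end bottom",-.095,.049),("body mid bottom",0,.049),("finger back closed tip",-.019,-.017),("finger closed, tip at TCP",-.019,0),("f open back tip",-.065,-.017),("-.065,0",-.065,0)]:
    for dx in(-.0095,.0095): print(nm,proj("scene",p+off*np.array([-.176,.984,0])+dx*np.array([.984,.176,0])+[0,0,z]))
c=arm.get_calibration("scene")
for y in(-.09,-.11,-.13,-.15,-.187):
    K=c["intrinsics"];E=c["extrinsics"];d=E[:3,:3]@np.linalg.solve(K,[241,205.8,1]);o=E[:3,3];print(y,o+d*(y-o[1])/d[1])
print(arm.get_calibration("wrist")["intrinsics"])
E
```

```text
body end bottom [242.41759905 208.19880425]
body end bottom [249.17935617 207.60493608]
body mid bottom [236.18925603 192.57519448]
body mid bottom [242.54902742 192.06056574]
finger back closed tip [237.27073017 215.26695085]
finger back closed tip [243.55986551 214.69680796]
finger closed, tip at TCP [237.29642806 210.27361056]
finger closed, tip at TCP [243.62282375 209.71358515]
f open back tip [240.18800598 223.19762789]
f open back tip [246.66142149 222.58807699]
-.065,0 [240.23239545 218.09885336]
-.065,0 [246.74529332 217.49978403]
-0.09 [ 0.47652445 -0.09        0.09198834]
-0.11 [ 0.47615969 -0.11        0.10307982]
-0.13 [ 0.47579493 -0.13        0.11417131]
-0.15 [ 0.47543018 -0.15        0.12526279]
-0.187 [ 0.47475538 -0.187       0.14578203]
[[271.58541931   0.         257.04701088]
 [  0.         271.58541931 188.78632604]
 [  0.           0.           1.        ]]
```

Measured from the scene view, the closed fingertips end about 10 mm above the nominal TCP. I'll go 10 mm lower and approach slowly, watching the force.

```bash
python3 -m crank '[[0,0,0.0,-0.023,0],[0,0,0.02,0,0],[0,0,0.02,0,0],[0,0,0.015,0,0],[0,0,0.01,0,0],[0,0,0.01,0,0],[0,0,0.01,0,0],[0,0,0.01,0,0]]'
python3 - <<'E'
from h import *
im=arm.get_image("scene")[...,::-1]
s=arm.observe();p=s["position"];print(p,s["force"])
a=cv2.resize(im[140:230,200:300],None,fx=6,fy=6,interpolation=cv2.INTER_CUBIC)
cv2.imwrite("pics/s7.png",a)
cv2.imwrite("pics/w7.png",np.clip(1.4*arm.get_image("wrist")[...,::-1].astype(float),0,255).astype(np.uint8))
E
```

```text
clock: 5.32
position: [0.4712, -0.0553, 0.0805]
ee_rot: [3.129, 0.28, 0.0]
force: [-0.9, -1.1, 0.4]
width: 0.005
[ 0.47119392 -0.05444675  0.0805783 ] [0.23194713 0.37756955 0.04060104]
```

View pics/s7.png

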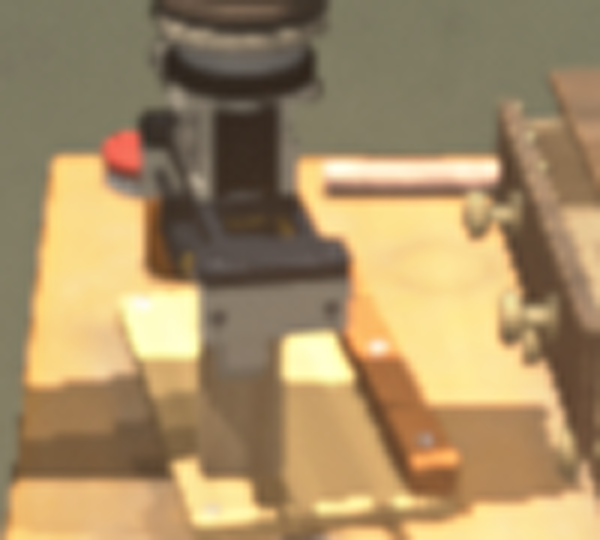

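View pics/w7.png

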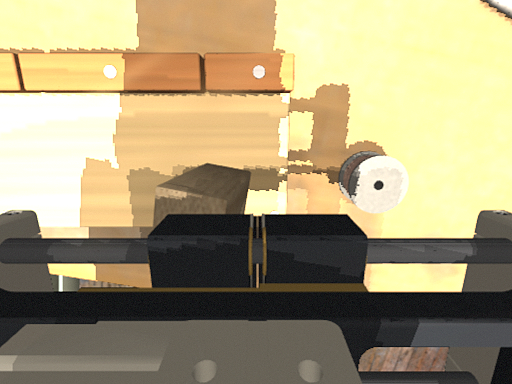

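```bash
python3 - <<'E'
from h import *
c=arm.get_calibration("wrist")
a=cv2.resize(cv2.imread("pics/w7.png")[130:240,130:280],None,fx=5,fy=5,interpolation=cv2.INTER_CUBIC)
for P in [(.4944,-.0045,.104),(.495,-.043,.104),(.493,-.0045,.014),(.494,-.042,.014)]:
    q=proj("wrist",P,c);cv2.circle(a,tuple(int(v) for v in (q-[130,130]+.5)*5),4,(0,0,255),1)
cv2.imwrite("pics/w8.png",a)
E
```

```text
(no output)
```

View pics/w8.png

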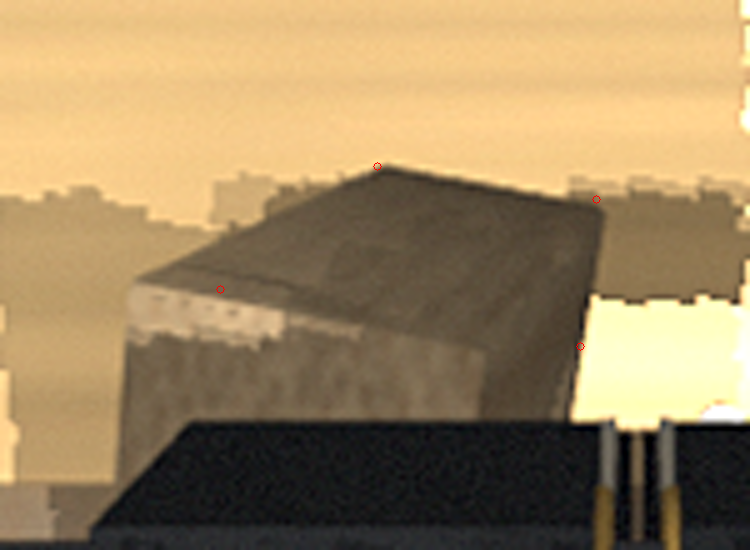

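The block is now tipping: its top edge has moved about 18 mm toward +y and the foot hasn't moved. I'll keep pushing.

```bash
python3 -m crank '[[0,0,0.01,0,0],[0,0,0.01,0,0],[0,0,0.01,0,0],[0,0,0.01,0,0],[0,0,0.01,0,0],[0,0,0.01,0,0],[0,0,0,0,0],[0,0,0,0,0]]'
python3 - <<'E'
from h import *
cv2.imwrite("pics/w9.png",np.clip(1.4*arm.get_image("wrist")[...,::-1].astype(float),0,255).astype(np.uint8))
E
```

```text
clock: 6.08
position: [0.4711, -0.0314, 0.0804]
ee_rot: [3.129, 0.281, -0.0]
force: [0.8, -0.3, 0.4]
width: 0.001
```

View pics/w9.png

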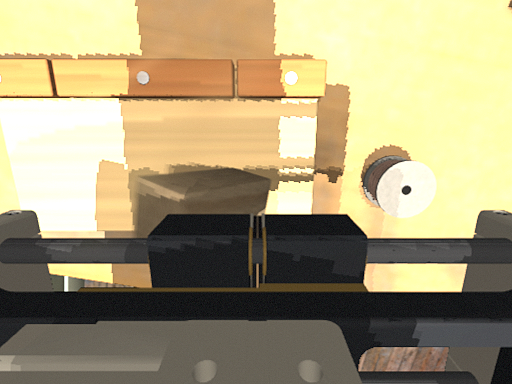

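```bash
python3 -m crank '[[0,0,0.01,0,0],[0,0,0.01,0,0],[0,0,0.01,0,0],[0,0,0.01,0,0],[0,0,0.0,0,0],[0,0,0,0,0],[0,0,0,0,0],[0,0,0,0,0]]'
python3 - <<'E'
from h import *
cv2.imwrite("pics/w10.png",np.clip(1.4*arm.get_image("wrist")[...,::-1].astype(float),0,255).astype(np.uint8))
E
```

```text
clock: 6.8
position: [0.471, -0.0159, 0.0804]
ee_rot: [3.129, 0.28, -0.0]
force: [0.6, 0.1, -0.4]
width: 0.0
```

View pics/w10.png

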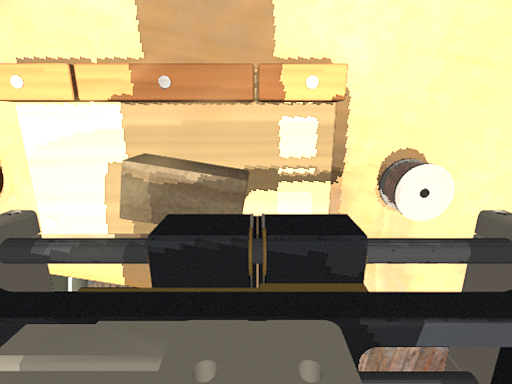

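The block has fallen flat, at (122–247, 155–220) in the wrist view. I'll raise the arm, move to its front side and part-open the fingers.

```bash
python3 -m crank '[[0,0,0,0.07,0],[0,0,0,0.08,0],[0.4,-0.04,0.03,0.03,0],[0.4,-0.05,0.03,0,0],[0.4,-0.05,0.03,0,0],[0.4,-0.05,0.03,0,0],[0.4,-0.02,0.02,0,0],[0.4,0,0,0,0]]'
python3 - <<'E'
from h import *
c=arm.get_calibration("wrist");np.save("wc.npy",c,allow_pickle=True)
i=arm.get_image("wrist")[...,::-1]
cv2.imwrite("pics/w11.png",i)
im=arm.get_image("scene")[...,::-1]
cv2.imwrite("pics/s11.png",cv2.resize(im[140:230,200:300],None,fx=6,fy=6,interpolation=cv2.INTER_CUBIC))
E
```

```text
clock: 7.52
position: [0.3855, 0.0415, 0.1525]
ee_rot: [3.129, 0.284, -0.001]
force: [0.8, -0.4, 0.0]
width: 0.377
```

View pics/w11.png

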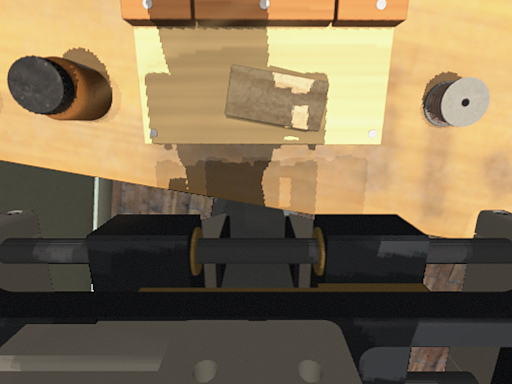

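View pics/s11.png

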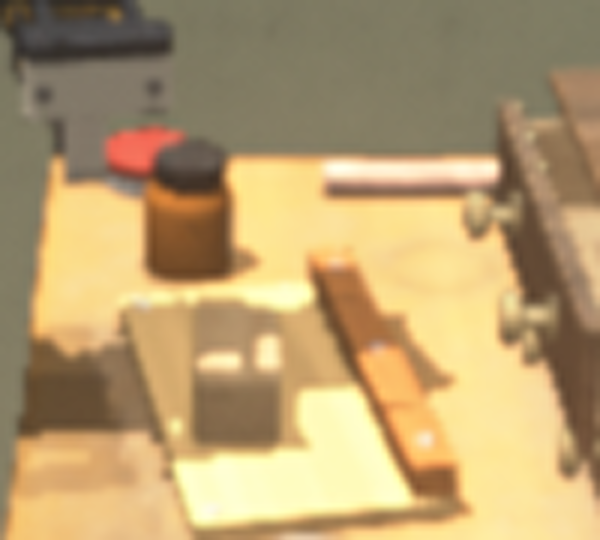

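```bash
python3 - <<'E'
from h import *
np.set_printoptions(precision=4,suppress=True)
c=np.load("wc.npy",allow_pickle=True).item()
ex=np.array([.984,.177]);ey=np.array([-.177,.984])
a=ray("wrist",(394,25),.036,c)[:2]; F=a+ey*.13  # fence face mid (right end inner)
b=ray("wrist",(135,25),.036,c)[:2]; print("fence ends",a,b,"yaw",np.arctan2(-(b-a)[0],(b-a)[1]))
F=(a+b)/2;print("facemid",F)
T=[ray("wrist",p,.054,c)[:2] for p in [(232,65),(328,78),(322,132),(226,116)]]
for p in T: print(p,"board rel face: x",(p-F)@ex,"y",(p-F)@ey)
m=np.mean(T,0);print("mid",m,(m-F)@ex,(m-F)@ey)
cs=arm.get_calibration("scene");K=cs["intrinsics"];E=cs["extrinsics"];d=E[:3,:3]@np.linalg.solve(K,[215,170,1]);o=E[:3,3]
for y in(.0415,.0415-.038):print(o+d*(y-o[1])/d[1])
E
```

```text
fence ends [ 0.555  -0.0534] [0.5123 0.1801] yaw 0.18061836623833588
facemid [0.5337 0.0634]
[0.4921 0.0852] board rel face: x -0.03705183784582536 y 0.02883807052564438
[ 0.4969 -0.0012] board rel face: x -0.04757435621442029 y -0.05702474142936942
[ 0.4498 -0.0073] board rel face: x -0.09503162780374837 y -0.054665431270703516
[0.4479 0.0838] board rel face: x -0.08076452017955746 y 0.03529270977233181
mid [0.4717 0.0401] -0.06510558551088788 -0.011889848100524184
[0.3951 0.0415 0.1493]
[0.3969 0.0035 0.1666]
```

```bash
python3 -m crank '[[0.4,0.008,-0.02,-0.06,0],[0.4,0,-0.02,-0.06,0],[0.4,0,0,-0.06,0],[0.4,0,0,-0.05,0],[0.4,0,0,-0.04,0],[0.4,0,0,-0.024,0],[0.4,0,0,0,0],[0.4,0,0,0,0]]'
python3 - <<'E'
from h import *
c=arm.get_calibration("wrist");np.save("wc.npy",c,allow_pickle=True)
i=arm.get_image("wrist")[...,::-1]
cv2.imwrite("pics/w12.png",i)
im=arm.get_image("scene")[...,::-1]
cv2.imwrite("pics/s12.png",cv2.resize(im[140:240,195:300],None,fx=5.7,fy=5.7,interpolation=cv2.INTER_CUBIC))
p=arm.observe()["position"]
for off,z in((-.0375,-.017),(-.0375,.012),(-.0375,.04)):
    q=proj("scene",p+off*np.array([-.176,.984,0])+[0,0,z]);print((q-[195,140]+.5)*5.7)
E
```

```text
clock: 8.28
position: [0.3908, 0.0239, 0.0344]
ee_rot: [3.129, 0.279, -0.002]
force: [0.7, -0.5, -0.1]
width: 0.401
[122.45302963 425.80551804]
[121.54379506 380.79700113]
[120.64954557 336.53026842]
```

View pics/w12.png

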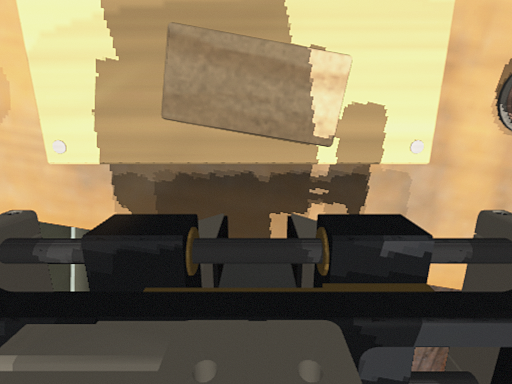

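View pics/s12.png

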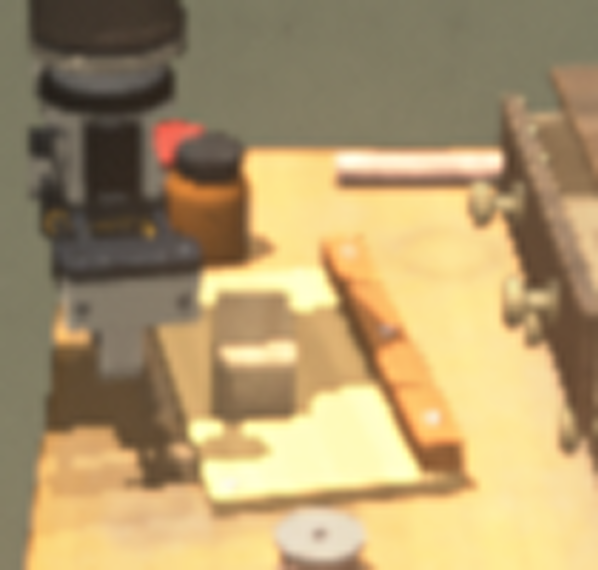

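The finger ends at row 375 of the crop, which again puts the tip about 12 mm above the TCP, at roughly z = 0.047. I'll lower 17 mm here in front of the board and check.

```bash
python3 -m crank '[[0.4,0,0,-0.015,0],[0.4,0,0,-0.015,0],[0.4,0,0,-0.012,0],[0.4,0,0,0,0],[0.4,0,0,0,0],[0.4,0,0,0,0],[0.4,0,0,0,0],[0.4,0,0,0,0]]'
python3 - <<'E'
from h import *
im=arm.get_image("scene")[...,::-1]
cv2.imwrite("pics/s13.png",cv2.resize(im[170:230,195:260],None,fx=9,fy=9,interpolation=cv2.INTER_CUBIC))
p=arm.observe()["position"]
for off,z in((-.0375,-.017),(-.0375,.012),(-.0375,.04)):
    q=proj("scene",p+off*np.array([-.176,.984,0])+[0,0,z]);print((q-[195,170]+.5)*9)
E
```

```text
clock: 9.05
position: [0.3904, 0.0244, 0.0182]
ee_rot: [3.129, 0.28, 0.001]
force: [-0.2, 0.3, 0.2]
width: 0.401
[191.82285974 443.27521622]
[190.38106438 372.99202413]
[188.96317867 303.87435599]
```

View pics/s13.png

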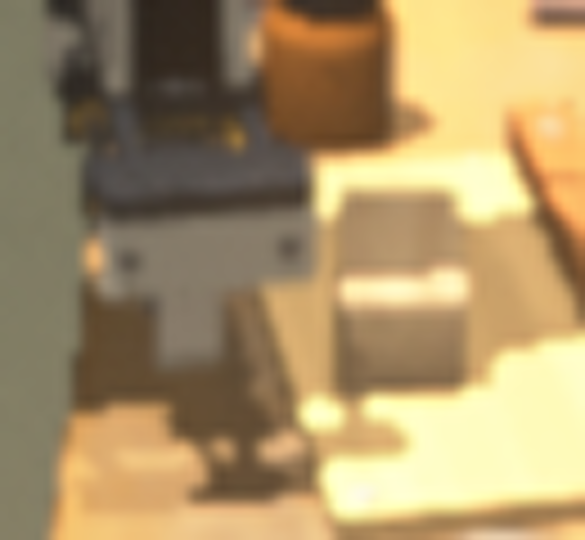

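```bash
python3 -m crank '[[0.4,0.025,0.0045,0,0],[0.4,0.025,0.0045,0,0],[0.4,0.025,0.0045,0,0],[0.4,0.015,0.0027,0,0],[0.4,0.015,0.0027,0,0],[0.4,0.015,0.0027,0,0],[0.4,0.015,0.0027,0,0],[0.4,0.015,0.0027,0,0]]'
python3 -m crank '[[0.4,0.0125,0.0022,0,0],[0.4,0.0125,0.0022,0,0],[0.4,0.0125,0.0022,0,0],[0.4,0,0,0,0],[0.4,0,0,0,0],[0.4,0,0,0,0],[0.4,0,0,0,0],[0.4,0,0,0,0]]'
python3 - <<'E'
from h import *
c=arm.get_calibration("wrist");np.save("wc.npy",c,allow_pickle=True)
cv2.imwrite("pics/w14.png",arm.get_image("wrist")[...,::-1])
im=arm.get_image("scene")[...,::-1]
cv2.imwrite("pics/s14.png",cv2.resize(im[140:240,195:300],None,fx=5.7,fy=5.7,interpolation=cv2.INTER_CUBIC))
p=arm.observe()["position"];r=p[:2]-[.5337,.0634];print(r@[.984,.177],r@[-.177,.984])
E
```

```text
clock: 9.77
position: [0.4505, 0.0351, 0.0179]
ee_rot: [3.129, 0.28, -0.001]
force: [-1.0, -0.0, -0.1]
width: 0.4
clock: 10.43
position: [0.4651, 0.0377, 0.0181]
ee_rot: [3.129, 0.28, -0.0]
force: [-0.2, 1.4, 0.1]
width: 0.395
-0.07202078754448145 -0.013119581693635599
```

View pics/w14.png

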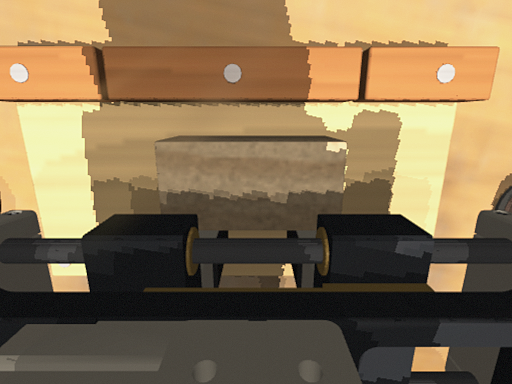

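View pics/s14.png

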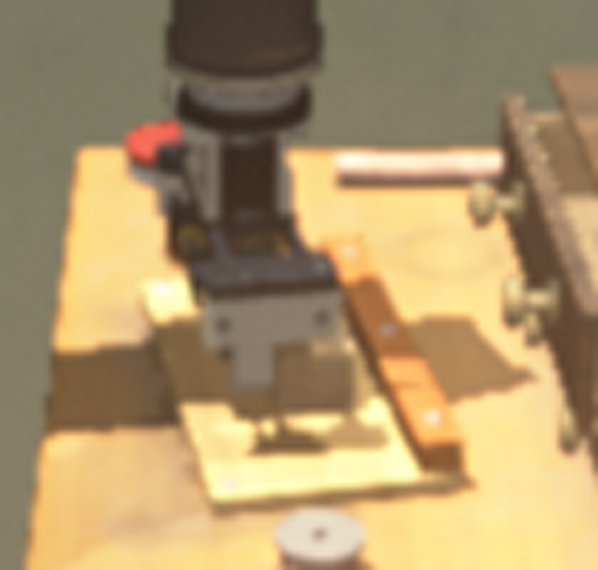

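```bash
python3 - <<'E'
from h import *
c=np.load("wc.npy",allow_pickle=True).item()
ex=np.array([.984,.177])
t=[ray("wrist",p,.054,c)[:2]@ex for p in [(157,142),(345,142)]]
b=[ray("wrist",p,.014,c)[:2]@ex for p in [(180,136),(325,137)]]
f=[ray("wrist",p,.036,c)[:2]@ex for p in [(110,101),(355,101)]]
print(t,b,f)
E
```

```text
[np.float64(0.5209140891117017), np.float64(0.5209995398036219)] [np.float64(0.5210745294692112), np.float64(0.5205652545301674)] [np.float64(0.5399085132118024), np.float64(0.5400071403236314)]
```

```bash
python3 -m crank '[[0.4,0.0125,0.0022,0,0],[0.4,0.0125,0.0022,0,0],[0.4,0.01,0.0018,0,0],[0.4,0.005,0.0009,0,0],[0.4,0.0025,0.0004,0,0],[0.4,0.0025,0.0004,0,0],[0.4,0,0,0,0],[0.4,0,0,0,0]]'
```

```text
clock: 11.2
position: [0.4833, 0.041, 0.018]
ee_rot: [-3.129, -0.28, -0.0]
force: [-0.2, -0.5, -0.5]
width: 0.4
```

```bash
python3 -m crank '[[0.4,0.0025,0.0004,0,0],[0.4,0,0,0,0],[0.4,0.0025,0.0004,0,0],[0.4,0,0,0,0],[0.4,0,0,0,0],[0.4,0,0,0,0],[0.4,0,0,0,0],[0.4,0,0,0,0]]'
```

```text
clock: 11.87
position: [0.4854, 0.0413, 0.0181]
ee_rot: [-3.129, -0.28, -0.0]
force: [-0.4, 0.5, -0.9]
width: 0.402
```

```bash
python3 -m crank '[[0.4,0.0025,0.0004,0,0],[0.4,0,0,0,0],[0.4,0.0025,0.0004,0,0],[0.4,0,0,0,0],[0.4,0,0,0,0],[0.4,0,0,0,0],[0.4,0,0,0,0],[0.4,0,0,0,0]]'; python3 - <<'E'
from h import *
c=arm.get_calibration("wrist");np.save("wc.npy",c,allow_pickle=True)
cv2.imwrite("pics/w15.png",arm.get_image("wrist")[...,::-1])
E
```

```text
clock: 12.53
position: [0.4854, 0.0412, 0.0178]
ee_rot: [3.129, 0.28, -0.005]
force: [-7.5, -0.8, 5.0]
width: 0.398
```

View pics/w15.png

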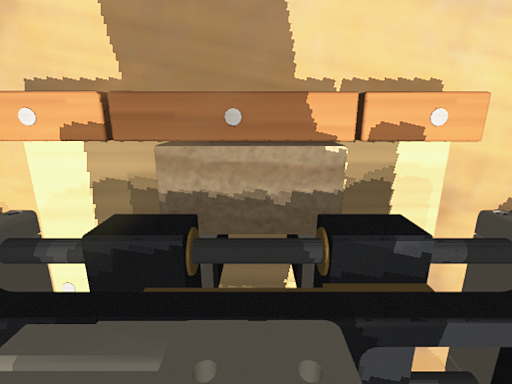

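The block is flush along the fence: its far edge at row 145 meets the fence at row 141, with 7.5 N of contact force. I'll retreat straight back and then up.

```bash
python3 -m crank '[[0.4,-0.01,-0.0018,0,0],[0.4,-0.03,-0.0054,0,0],[0.4,-0.06,-0.0108,0,0],[0.4,-0.08,-0.0144,0.02,0],[0.4,-0.05,-0.01,0.08,0],[0.4,0,0,0.09,0],[0.4,0,0,0.09,0],[0.4,0,0,0,0]]'
python3 - <<'E'
from h import *
c=arm.get_calibration("wrist");np.save("wc.npy",c,allow_pickle=True)
cv2.imwrite("pics/w16.png",arm.get_image("wrist")[...,::-1])
im=arm.get_image("scene")[...,::-1]
cv2.imwrite("pics/s16.png",cv2.resize(im[140:240,195:300],None,fx=5.7,fy=5.7,interpolation=cv2.INTER_CUBIC))
E
```

```text
clock: 13.25
position: [0.3989, 0.0253, 0.1356]
ee_rot: [-3.129, -0.28, -0.016]
force: [1.9, -0.4, -0.1]
width: 0.402
```

View pics/w16.png

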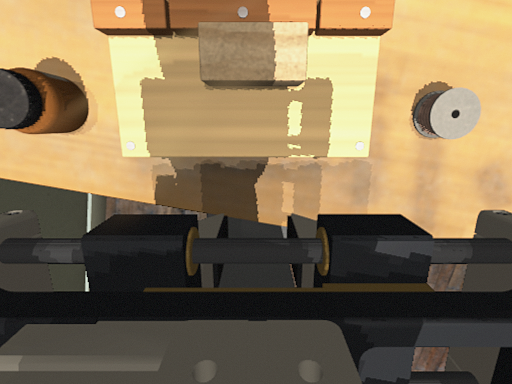

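View pics/s16.png

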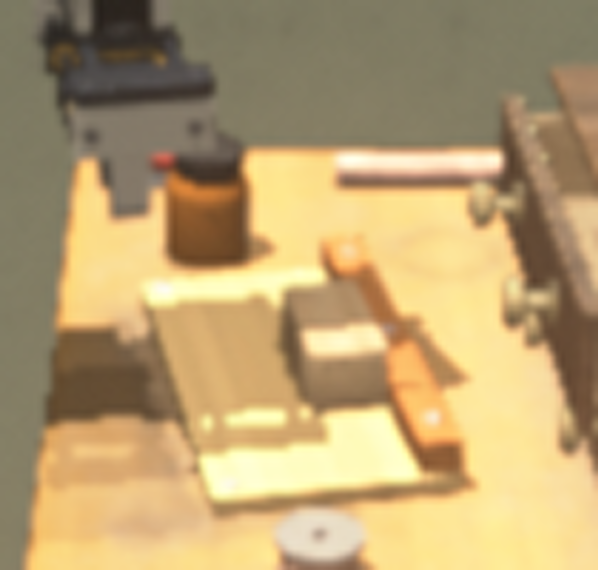

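```bash
python3 - <<'E'
from h import *
np.set_printoptions(precision=4,suppress=True)
c=np.load("wc.npy",allow_pickle=True).item()
ex=np.array([.984,.177]);ey=np.array([-.177,.984])
f=[ray("wrist",p,.036,c)[:2] for p in [(108,35),(382,35)]]
for n,P in (("fence",f),("blk back",[ray("wrist",p,.054,c)[:2] for p in [(201,22),(309,22)]]),("blk front",[ray("wrist",p,.054,c)[:2] for p in [(201,79),(307,79)]])):
    print(n,[(p@ex,(p-(f[0]+f[1])/2)@ey) for p in P])
print("spool",ray("wrist",(455,114),.03,c))
cs=arm.get_image("scene"); print(np.abs(cs.astype(int)-cv2.imread("pics/scene0.png")[...,::-1]).max(2)[225:250,240:265].max())
E
```

```text
fence [(np.float64(0.535255467923613), np.float64(0.1195990142738937)), (np.float64(0.5354128908537756), np.float64(-0.1195990142738937))]
blk back [(np.float64(0.5397814884959282), np.float64(0.03453899017658411)), (np.float64(0.5398362247099758), np.float64(-0.05236495707481882))]
blk front [(np.float64(0.49683952060694125), np.float64(0.03665620545392153)), (np.float64(0.49690729904399916), np.float64(-0.05271192462654562))]
spool [ 0.503  -0.1461  0.03  ]
5
```

```bash
python3 -c "
from cell import arm
print(arm.observe()['clock']);print(arm.sign_off())"
```

```text
13.4
the job is handed in; nothing more can be done
None
```

The block was pushed over toward the jar end of the board, where there was room. It was then pushed square against the fence with two part-open fingers, without being picked up. I signed off at 13.4 s with the arm clear of everything.

- **Snug fit:** the last push ended with about 7.5 N of contact force against the fence. In the wrist view, both ends of the block's rear edge are the same distance from the fence line (within 0.1 mm).
- **On the board:** the block lies flat from about −53 to +37 mm along the board, well inside its ±130 mm length.
- **Other objects:** the spool measures within a few millimetres of its first position and its patch of the scene image is unchanged. The jar looks undisturbed by eye. I did not re-measure the rubber, tin, tube or loupe, but the arm never came near them.

Two things disagreed:
- **Finger length:** the fingertips appeared to end about 12 mm above the TCP, not 17 mm below it. The first tipping pass therefore went over the block without touching it, and I repeated it lower.
- **Block against fence:** the last image ray-cast put the block's rear edge about 4 mm past the fence's top edge, which is impossible. I put that down to the rough edge pixels and relied on the contact force and the parallel edges instead.

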